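# Load the one vial carrier that fits the sampler's loading gate

### The arm

A 7-joint arm with a two-finger parallel gripper is mounted at the origin on the work surface. World frame = base frame: x ahead of the robot, y to its left, z up, the work surface at z = 0. Lengths are in m, angles in rad, forces in N, time in s.
With the tool pointing down it reaches from about 0.425 to 0.95 m from the base axis. Payload 4.7 kg.
Tool frame: the origin (TCP) lies midway between the tips of the shut fingers; the grasp point (between the pads) lies 19 mm behind it; z points along the fingers, y is the line along which they close (so a half turn about z gives the same grasp; the last joint's range is limited). The gripper opens to 85 mm and grips with 20 to 120 N. Pads are 22 mm wide; open, the fingers measure 114 mm over their backs; the gripper's body (76 mm by 85 mm) begins 54 mm behind the grasp point. The pads swing forward as they close: fully open they stand 13 mm farther back than shut.
Start: joints at [1.32, 0.469, -0.049, 1.532, 0.024, 1.141, -0.082], TCP at [0.149, -0.658, 0.231] pointing down, gripper open.
Joint ranges: [-2.59, 2.59], [-0.33, 1.99], [-1.39, 1.29], [0.1, 2.45], [-1.04, 4.18], [0.21, 1.99], [-2.66, 2.66]. Speed limits (rad/s): [2.57, 2.57, 3.14, 3.14, 3.14, 3.14, 3.14].

### API

Orientations are given as a unit quaternion [x, y, z, w].
In Python, from station import env, eoat, imaging gives the robot as it stands. The module is installed in compiled form; this text tells all that it offers. Calls block until the motion is done:
- env.movep(position, orientation): joint-space move of the TCP to a pose.
- env.move_linear(position, attitude=None, v=0.15, stop_force=None): straight line of the TCP; attitude=None keeps the orientation; v is the mean speed in m/s. With stop_force (N) it stops when the force on the tool has changed by that much, and returns True; else False.
- env.goto_joints(angles): joint-space move.
- eoat.grip(opening, effort=None): opening from 0.0 (shut) to 1.0 (fully open); effort is the grip in N (None keeps the last); returns when the fingers have stopped.
- env.hold(seconds).
- env.inverse_kinematics(position, orientation): joint angles nearest the present ones, or None.
- imaging.read_camera(name): name is "scene" or "top" or "wrist"; returns a dict with "pixels" (480x640x3 uint8, red, green, blue), "depth" (480x640 float32, m along the optical axis (not along the pixel's ray), 0 where there is no reading), "intrinsics" (3x3 intrinsics, pixels), "k1" (the pictures are not rectified: a ray, as slopes to the right and down, at radius r is drawn at 1 + k1 r^2 times it, then the intrinsics apply), "R" (3x3) and "t" (3): a world point X has camera coordinates R X + t; the wrist camera has in their place "tool_from_camera" (4x4, takes a point from camera to tool coordinates, whose origin is the TCP and whose axes are the flange's). Camera axes: x right, y down, z forward; pixel columns grow to the right and rows downward; lengths in m; the calibration is good to about 2 mm. A picture is of the moment at which its call begins: read the wrist's pose just before it.
A pose or a line that the arm cannot do raises env.PlanningError and nothing moves.
- env.finish_job(): hands the job in; it is judged then, once.
Readings, each from a call of its own:
- env.read_clock(): time.
- env.read_q(): joint angles.
- env.read_qd(): joint speeds.
- env.read_joint_efforts(): joint torques, N m.
- env.read_eef_pos(): TCP position.
- env.read_ee_rot(): TCP orientation.
- env.read_force(): force on the tool from outside, world axes, zero at the start.
- env.read_ft_torque(): the same for the moment, N m.
- env.read_gripper_width(): opening from 0.0 (shut) to 1.0 (fully open).
- env.read_grasp_force(): force on a finger pad.
Only numpy, scipy, OpenCV 4.12 (cv2) and the standard library are available. Lean on these libraries where they do the work, as an engineer would, in place of code of your own. Each camera call takes 0.05 s, during which the arm holds its last target. There are 200 camera calls.

### The job

Four look-alike aluminium vial carriers stand in the steel rack; take the one that fits the loading gate (50 mm long and 40 mm high; the others are shorter, longer or taller) and lower it gently (no drop), lengthwise, into the gate's open channel. Then push the gate's spring slide fully home so that it drives the carrier under the window against the end stop, and let the slide come all the way back. Leave the other carriers in the rack and do not disturb the box, screwdriver, spanner, tin and brass fitting lying about.

Things in the scene. Friction and masses are not known exactly. Their poses are not given: they have to be found in the camera images.
- carrier_a: vial carrier: plain aluminium block 50 mm long (its x axis), 34 mm wide (y), 40 mm high, with two sealed vials sunk flush in its top; about 0.16 kg; origin at the centre of its underside. THE ONE THAT FITS.
- carrier_b: vial carrier: plain aluminium block 42 mm long (its x axis), 34 mm wide (y), 40 mm high, with two sealed vials sunk flush in its top; about 0.16 kg; origin at the centre of its underside. Does not fit: too short.
- carrier_c: vial carrier: plain aluminium block 58 mm long (its x axis), 34 mm wide (y), 40 mm high, with two sealed vials sunk flush in its top; about 0.16 kg; origin at the centre of its underside. Does not fit: too long.
- carrier_d: vial carrier: plain aluminium block 50 mm long (its x axis), 34 mm wide (y), 52 mm high, with two sealed vials sunk flush in its top; about 0.16 kg; origin at the centre of its underside. Does not fit: too tall.
- rack: fixed steel rack; floor 4 mm thick, 262 mm long (y), 61 mm wide inside (x); 4 mm walls, 50 mm high, along both long sides, ends open. The carriers stand on its floor crosswise (their x along its x) in any order, 68 mm apart, ends barred by the walls, 34 mm gaps between them. Origin: centre of its underside. Rack and gate may swap sides of the bench.
- gate: fixed white gate: channel along its y, 40 mm wide, floor z 6, walls to z 50 with lips flared out to 54 wide at z 62: 16 above the carrier, so only its ends can be gripped. Open above from y -62 (slide face at rest) to +62; then a clear window, 44 headroom, top z 60, to the end stop at y +102. Home: carrier centre at y 76-77. Origin: middle of open part, underside (mm).
- slide (a joint): spring slide of the gate, m: 0 at rest, grows as it is pushed along the gate's +y to 0.113 (fully home); the spring (2 N at rest, about 8 N fully home) brings it back when let go
- tab (a point): top centre of the slide's upright tab, the part to push or pinch: 10 mm thick (gate y), 30 mm wide (gate x), standing from 42 to 92 mm above the bench, 30 mm behind the slide's face; at rest at gate (0, -92, 92) mm; moves with the slide; axes as the gate
- pad: black rubber mat 125 x 125 mm, 3 mm thick, fixed, kept clear between rack and gate: room to set things down; origin at the centre of its underside
- septa_box: bystander, leave alone: cardboard box 50 x 75 x 22 mm; origin at its underside's centre (tools: near the middle)
- driver: bystander, leave alone: screwdriver 150 mm long, lying; origin at its underside's centre (tools: near the middle)
- spanner: bystander, leave alone: spanner 130 mm long, lying; origin at its underside's centre (tools: near the middle)
- cap_tin: bystander, leave alone: round steel tin, 44 mm diameter, 24 high; origin at its underside's centre (tools: near the middle)
- nut: bystander, leave alone: brass fitting, 24 mm diameter, 26 high; origin at its underside's centre (tools: near the middle)

How it is judged:
By the outcome, as a careful person would: the job done as asked, in the order asked, and still so for the second after the job is handed in, with the robot touching nothing.
It also fails if it takes over 67 s, if anything falls off the work surface, if the arm or the gripper's body presses on something with over 40 N, if the wrist force passes 120 N, or if a joint passes its speed limit or range.

## Working session

There is one attempt and no reset: what is moved stays moved. The work goes in short steps, each a Python script; the robot and the scene stay as the last script left them, time stands still between calls to the robot, and variables do not carry over. Pictures are saved under pics/ and viewed, at most 10 in all, crops included, and the job is handed in when it is done.

```bash
mkdir -p pics; ls; cat > h.py <<'E'
import numpy as np, cv2
from station import env, eoat, imaging
def shot(name,fn=None):
    c=imaging.read_camera(name)
    if fn: cv2.imwrite(fn,c['pixels'][:,:,::-1])
    return c
def slopes(c,uv):
    K=np.array(c['intrinsics'],float); uv=np.atleast_2d(np.array(uv,float))
    d=np.stack([(uv[:,0]-K[0,2])/K[0,0],(uv[:,1]-K[1,2])/K[1,1]],1); s=d.copy()
    for _ in range(20): s=d/(1+c['k1']*(s**2).sum(1,keepdims=True))
    return s
def rays(c,uv):
    s=slopes(c,uv); R=np.array(c['R']);t=np.array(c['t'])
    return -R.T@t, np.c_[s,np.ones(len(s))]@R
def onz(c,uv,z):
    o,d=rays(c,uv); return o+d*((z-o[2])/d[:,2])[:,None]
def cloud(c):
    v,u=np.nonzero(c['depth']>0); z=c['depth'][v,u].astype(float)
    s=slopes(c,np.c_[u,v]); P=np.c_[s*z[:,None],z]
    R=np.array(c['R']);t=np.array(c['t'])
    W=np.full(c['depth'].shape+(3,),np.nan); W[v,u]=(P-t)@R; return W
E
python3 - <<'E'
from h import *
for n in ('top','scene'):
    c=shot(n,f'pics/{n}0.png'); print(n,c['intrinsics'],c['k1'],-np.array(c['R']).T@c['t']); np.savez(f'{n}0.npz',**c)
print(env.read_clock(),env.read_eef_pos(),env.read_ee_rot())
E
```

```text
pics
top [[539.46260284   0.         315.97941243]
 [  0.         539.46260284 236.66938397]
 [  0.           0.           1.        ]] 0.05708145565106617 [ 0.45063008 -0.01507872  1.05399345]
scene [[517.78830602   0.         321.15280269]
 [  0.         517.78830602 240.91465532]
 [  0.           0.           1.        ]] 0.0038803298424002074 [ 1.33067919 -0.39668276  0.62393989]
0.1 [ 0.14838811 -0.65796857  0.23036724] [ 9.93856469e-01  1.10673301e-01 -1.16772969e-04 -8.52164370e-04]
```

View pics/top0.png

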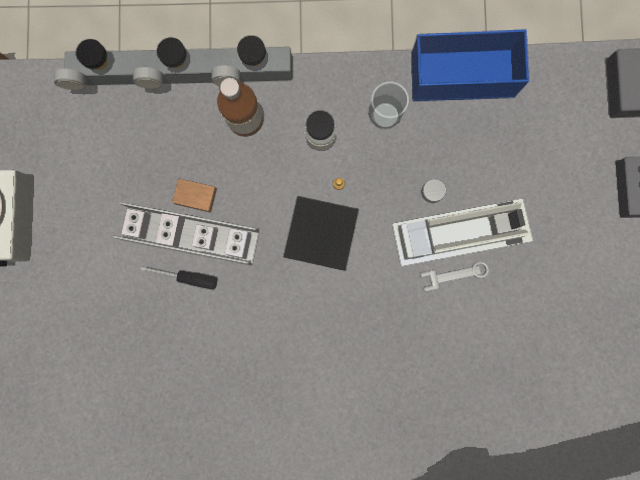

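View pics/scene0.png

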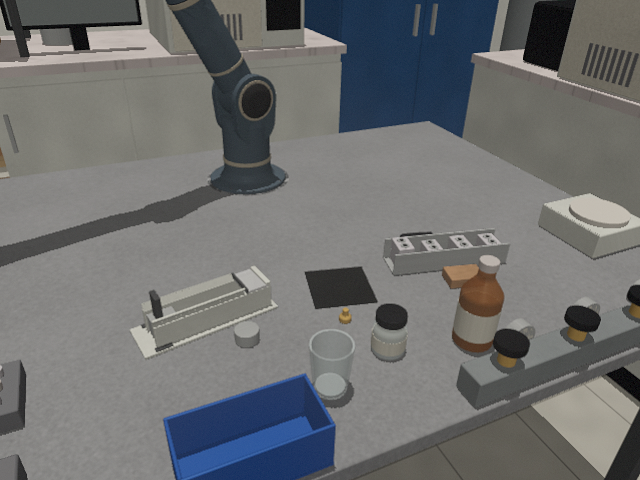

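```bash
python3 - <<'E'
from h import *
c=dict(np.load('top0.npz')); W=cloud(c)
w=imaging.read_camera('wrist'); print(w['tool_from_camera'],w['intrinsics'],w['k1'])
print('bench z',np.nanmedian(W[300:400,200:400,2]), W[234,320],'pad')
for n,(u,v) in zip('1234',[(133,222),(167,229),(203,236),(238,241)]):
    print(n,W[v-7:v+8:3,u-9:u+10:6].reshape(-1,3)[:,2].round(4),onz(c,(u,v),.044).round(4))
for nm,(u0,u1,v0,v1),zl in (('rack',(105,270,190,275),(.03,.08)),('gate',(385,545,190,275),(.03,.11)),('gate base',(385,545,190,275),(.003,.11)),('tab',(385,545,190,275),(.07,.11))):
    P=W[v0:v1,u0:u1].reshape(-1,3); P=P[(P[:,2]>zl[0])&(P[:,2]<zl[1])]
    print(nm,len(P),cv2.minAreaRect(P[:,:2].astype(np.float32)*1000), np.percentile(P[:,2],[5,50,95,99.5]))
im=c['pixels'][:,:,::-1]
a=cv2.resize(im[195:270,105:265],None,fx=5,fy=5,interpolation=cv2.INTER_CUBIC)
cv2.imwrite('pics/z1.png',a[:375])
b=cv2.resize(im[190:275,385:540],None,fx=5,fy=5,interpolation=cv2.INTER_CUBIC); cv2.imwrite('pics/z2.png',b)
E
```

```text
[[-6.49474871e-04 -9.50993461e-01 -3.09210309e-01  7.86040276e-02]
 [ 9.99999741e-01 -5.21342594e-04 -4.97012228e-04 -5.21144681e-04]
 [ 3.11450874e-04 -3.09210551e-01  9.50993553e-01 -1.42051017e-01]
 [ 0.00000000e+00  0.00000000e+00  0.00000000e+00  1.00000000e+00]] [[381.80107696   0.         318.77611698]
 [  0.         381.80107696 232.60650856]
 [  0.           0.           1.        ]] -0.04323482220123173
bench z 0.00044495842543970437 [0.5754178  0.0077515  0.00214579] pad
1 [-0.0015  0.0437  0.0488  0.0432  0.0049  0.0455  0.044   0.042   0.0433
  0.0441  0.04    0.0392  0.0442  0.0449  0.0455  0.0384  0.0435  0.0462
  0.0461  0.0366] [[0.6014 0.3615 0.044 ]]
2 [0.0001 0.0428 0.045  0.0404 0.0029 0.0438 0.044  0.0422 0.0009 0.0408
 0.0439 0.0421 0.0424 0.0424 0.0431 0.0389 0.0435 0.0462 0.0464 0.0375] [[0.5866 0.2969 0.044 ]]
3 [0.0041 0.0437 0.0439 0.0444 0.0434 0.0452 0.0477 0.0438 0.0445 0.0427
 0.0428 0.0395 0.046  0.0486 0.0409 0.0318 0.0426 0.045  0.0432 0.0325] [[0.5717 0.2284 0.044 ]]
4 [0.0538 0.0578 0.0555 0.0502 0.0535 0.0563 0.0593 0.0398 0.0583 0.0568
 0.0566 0.0344 0.0556 0.0567 0.0578 0.0286 0.0565 0.0559 0.0557 0.0192] [[0.5606 0.1621 0.044 ]]
rack 2853 ((579.0612182617188, 264.11248779296875), (261.16064453125, 69.1649398803711), 77.72258758544922) [0.03577697 0.04568327 0.05751889 0.05986696]
gate 2987 ((571.019775390625, -257.62298583984375), (65.16751861572266, 222.6068115234375), 9.818587303161621) [0.03989222 0.05588981 0.07518294 0.0944026 ]
gate base 7347 ((572.8225708007812, -271.8511657714844), (306.1513977050781, 165.322509765625), 88.4279556274414) [0.00345765 0.01006458 0.06320686 0.09329453]
tab 170 ((592.7930297851562, -345.69232177734375), (42.60366439819336, 14.568317413330078), 18.22423553466797) [0.07164659 0.09104093 0.09496729 0.09779419]
```

```bash
cat >> h.py <<'E'
from scipy.spatial.transform import Rotation as Ro
def q(a): return [np.cos(a/2),np.sin(a/2),0,0]
def wshot(fn=None):
    p=np.array(env.read_eef_pos()); R=Ro.from_quat(env.read_ee_rot()).as_matrix()
    c=imaging.read_camera('wrist'); T=np.array(c['tool_from_camera'])
    Rw=R@T[:3,:3]; o=R@T[:3,3]+p
    c['R']=Rw.T; c['t']=-Rw.T@o
    if fn: cv2.imwrite(fn,c['pixels'][:,:,::-1])
    return c
E
python3 - <<'E'
from h import *
for n,ctr,a in (('gate',(.571,-.258),.17),('rack',(.579,.264),-.205)):
    x=np.array([np.cos(a),np.sin(a)])
    p=np.array(ctr)-.05*x
    env.movep([*p,.24],q(a)); c=wshot(f'pics/w_{n}.png'); np.savez(f'w_{n}.npz',**c)
    print(env.read_clock(),env.read_eef_pos(),env.read_q())
E
```

```text
2.1583 [ 0.52113928 -0.26793008  0.23991899] [ 0.62251107  0.33256863 -0.28117697  1.72927328  0.10279361  1.09418712
 -1.0944676 ]
4.1583 [0.53079987 0.27279111 0.23986934] [-0.12321973  0.38940338 -0.55823415  1.6920257   0.22541891  1.12500285
 -2.52386536]
```

View pics/w_rack.png

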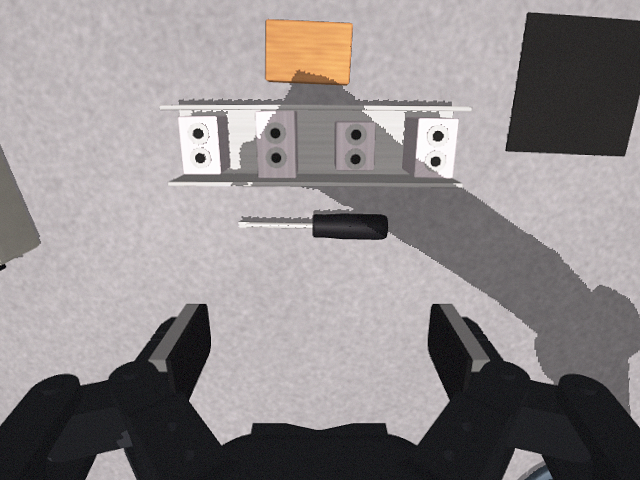

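View pics/w_gate.png

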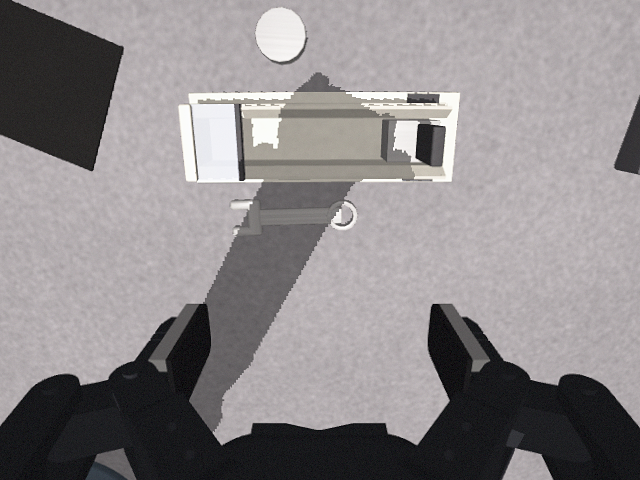

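```bash
python3 - <<'E'
from h import *
g=dict(np.load('w_gate.npz')); r=dict(np.load('w_rack.npz'))
def up(c,v0,v1,u0,u1,f): return cv2.resize(c['pixels'][v0:v1,u0:u1,::-1],None,fx=f,fy=f,interpolation=cv2.INTER_CUBIC)
A=up(g,85,190,175,465,2.75); B=up(r,95,195,155,475,2.48)
I=np.zeros((A.shape[0]+B.shape[0]+4,800,3),np.uint8); I[:A.shape[0],:A.shape[1]]=A; I[A.shape[0]+4:,:B.shape[1]]=B[:,:800]
cv2.imwrite('pics/zz.png',I); print(A.shape,B.shape)
W=cloud(r)
for n,(u0,u1) in zip('1234',[(172,234),(250,304),(328,382),(395,468)]):
    S=W[108:182,u0:u1]; P=S.reshape(-1,3); lo,hi=(.041,.047) if n!='4' else (.053,.059)
    m=((S[...,2]>lo)&(S[...,2]<hi)).astype(np.uint8); m=cv2.morphologyEx(m,cv2.MORPH_OPEN,np.ones((5,5)))
    k,L,st,_=cv2.connectedComponentsWithStats(m); i=1+st[1:,4].argmax()
    P=S[L==i]; print(n,cv2.minAreaRect(P[:,:2].astype(np.float32)*1000),P.mean(0),np.median(P[:,2]))
P=W[95:195,150:480].reshape(-1,3); P=P[P[:,2]>.046]; print('walls',cv2.minAreaRect(P[:,:2].astype(np.float32)*1000),np.median(P[:,2]))
W=cloud(g); P=W[85:190,175:465].reshape(-1,3)
for lo,hi in ((.004,.12),(.03,.07),(.055,.07),(.085,.1)):
    Q=P[(P[:,2]>lo)&(P[:,2]<hi)]; print(lo,hi,len(Q),cv2.minAreaRect(Q[:,:2].astype(np.float32)*1000),np.median(Q,0))
print(W[145,[205,265,320,370,390,410,432,450]].round(4))
# pad
W=cloud(dict(np.load('top0.npz'))); c=np.load('top0.npz')
m=(c['pixels'][180:285,270:370].max(2)<45).astype(np.uint8)
k,L,st,ce=cv2.connectedComponentsWithStats(m); i=1+st[1:,4].argmax(); v,u=np.nonzero(L==i)
P=onz(dict(c),np.c_[u+270,v+180],.003); print('pad',cv2.minAreaRect(P[:,:2].astype(np.float32)*1000))
E
```

```text
(289, 798, 3) (248, 794, 3)
1 ((599.9285278320312, 364.94775390625), (34.768619537353516, 49.18632507324219), 77.60630798339844) [0.60023881 0.36448834 0.04389237] 0.043825378198448416
2 ((586.2349243164062, 300.095947265625), (34.02978515625, 56.662315368652344), 77.91398620605469) [0.58670159 0.29971032 0.04375687] 0.04370119969155711
3 ((570.4354858398438, 232.2239227294922), (33.92676544189453, 41.438961029052734), 78.23936462402344) [0.57106194 0.23237785 0.0437997 ] 0.04379302982673543
4 ((556.5980224609375, 166.7138214111328), (34.10104751586914, 49.567626953125), 78.05503845214844) [0.55733189 0.16704271 0.05578619] 0.0557460633594126
walls ((578.2513427734375, 266.5787353515625), (261.98333740234375, 69.21993255615234), 77.70574951171875) 0.050152159593775406
0.004 0.12 24004 ((573.1093139648438, -263.685302734375), (84.45140838623047, 254.84434509277344), 9.568748474121094) [ 0.57537911 -0.25838613  0.04413886]
0.03 0.07 12842 ((571.8705444335938, -255.38650512695312), (63.165748596191406, 222.75466918945312), 9.619861602783203) [ 0.56891244 -0.23995969  0.05470459]
0.055 0.07 5863 ((571.0765380859375, -255.4378662109375), (62.324913024902344, 222.4681396484375), 9.330507278442383) [ 0.56373761 -0.23366061  0.05930558]
0.085 0.1 575 ((587.21826171875, -346.732421875), (29.73740005493164, 10.470993995666504), 11.379226684570312) [ 0.58776462 -0.3456856   0.09118951]
[[ 0.5542 -0.1646  0.055 ]
 [ 0.557  -0.2086  0.0061]
 [ 0.5658 -0.261   0.0063]
 [ 0.5739 -0.3086  0.0066]
 [ 0.5793 -0.3204  0.0438]
 [ 0.5823 -0.3375  0.0442]
 [ 0.5873 -0.3429  0.0891]
 [ 0.5872 -0.3857  0.0049]]
pad ((578.09716796875, 43.058380126953125), (0.0, 0.0), 0.0)
```

View pics/zz.png

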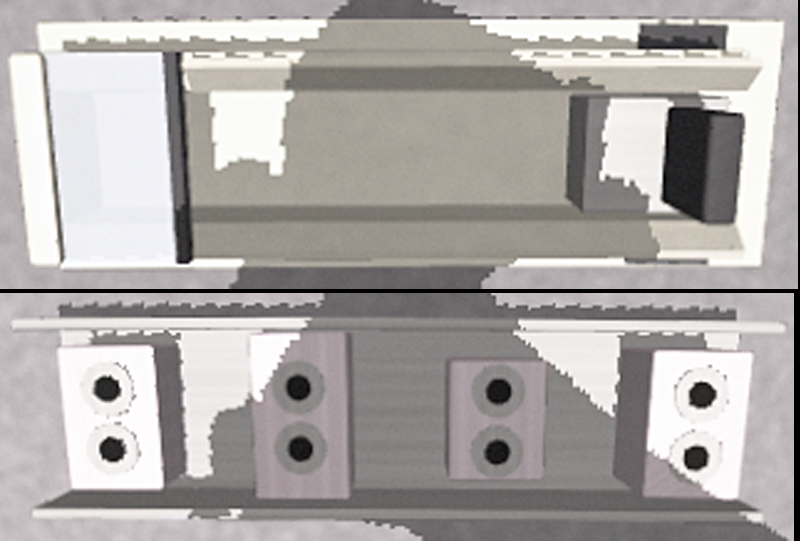

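```bash
python3 - <<'E'
from h import *
a=-.214; p=[.6000,.3648]
eoat.grip(.66,40)
env.movep([*p,.11],q(a))
print(env.move_linear([*p,.014],v=.08,stop_force=10), env.read_eef_pos(), env.read_force())
eoat.grip(0.0,40); print('grip',env.read_gripper_width(),env.read_grasp_force(),env.read_eef_pos())
env.move_linear([*p,.14],v=.1)
print(env.read_gripper_width(),env.read_grasp_force(),env.read_clock())
for a2 in (1.74,.168): 
    print(a2,env.inverse_kinematics([.577,.006,.14],q(a2)),env.inverse_kinematics([.577,.006,.014],q(a2)))
print(env.inverse_kinematics([.5719,-.256,.02],q(.168)))
wshot('pics/lift.png')
E
```

```text
False [0.60040985 0.36512596 0.01470624] [ 0.58672603  0.04816567 -0.17448959]
grip 0.3886670615724209 41.816455721855164 [0.60047095 0.36505229 0.01475904]
0.3883446960169726 41.30116939544678 8.3667
1.74 [ 0.53906188  0.55010653 -0.84703004  1.82971265  0.48943141  0.98494286
 -0.34553041] [ 0.4672924   0.72092812 -0.75844949  1.9077251   0.68957971  0.7946254
 -0.50593662]
0.168 [ 0.27772683  0.4501862  -0.47204069  1.84408085  0.25393141  0.90692481
 -1.71450963] [ 0.22223011  0.62133627 -0.40783119  1.92186428  0.37899971  0.67387301
 -1.82010233]
[ 0.6223344   0.66462189 -0.37479054  1.80021209  0.34112316  0.74081976
 -1.33695462]
```

View pics/lift.png

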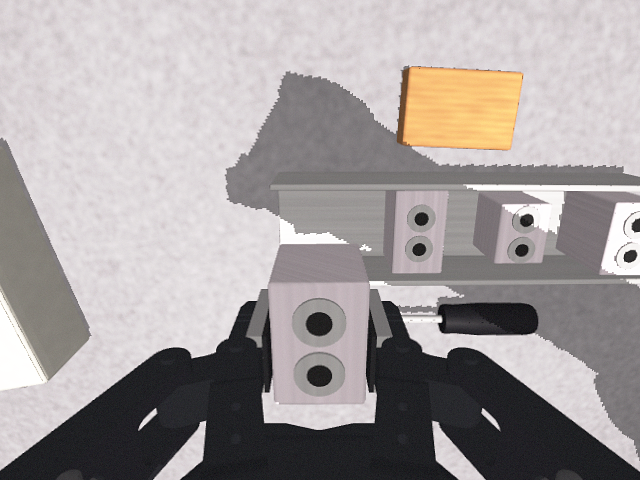

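The carrier is held squarely (centre about (320,345)), and the other three still stand in the rack (418,235), (520,235), (630,235). Next I set it on the pad, turned 90°, and look.

```bash
python3 - <<'E'
from h import *
p=[.577,.006]; a=1.739
env.movep([*p,.13],q(a))
env.move_linear([*p,.03],v=.1); env.hold(.2)
print(env.move_linear([*p,.0125],v=.03,stop_force=4), env.read_eef_pos(), env.read_force())
eoat.grip(.62,40); env.move_linear([*p,.13],v=.12)
eoat.grip(.85)
a=.168; x=np.array([np.cos(a),np.sin(a)])
v=np.array(p)-.05*x
env.movep([*v,.19],q(a)); c=wshot(); np.savez('w_pad.npz',**c)
W=cloud(c); m=((W[...,2]>.040)&(W[...,2]<.046)).astype(np.uint8); m[290:]=0
m=cv2.morphologyEx(m,cv2.MORPH_OPEN,np.ones((5,5)))
k,L,st,_=cv2.connectedComponentsWithStats(m); i=1+st[1:,4].argmax(); P=W[L==i]
print(st[i],cv2.minAreaRect(P[:,:2].astype(np.float32)*1000),P.mean(0),env.read_clock())
E
```

```text
True [0.57670461 0.00583468 0.0136645 ] [-0.8317415  -0.25361896  4.40207269]
[ 285  127   68   46 3024] ((576.0667114257812, 6.702976226806641), (33.493873596191406, 49.971412658691406), 9.713254928588867) [0.57640685 0.0068958  0.04278499] 15.25
```

```bash
python3 - <<'E'
from h import *
a=.1685; p=[.5763,.0067]; g=[.5719,-.2560]
env.movep([*p,.11],q(a))
print(env.move_linear([*p,.014],v=.08,stop_force=8))
eoat.grip(0.0,40); z0=env.read_eef_pos()[2]; print('w',env.read_gripper_width(),env.read_grasp_force(),z0)
env.move_linear([*p,.13],v=.12); print(env.read_gripper_width(),env.read_grasp_force())
env.movep([*g,.13],q(a)); env.move_linear([*g,.085],v=.1); env.hold(.3); wshot('pics/pre.png')
s=env.move_linear([*g,z0+.006],v=.05,stop_force=5); print(s,env.read_eef_pos(),env.read_force())
if not s: print(env.move_linear([*g,z0+.0015],v=.015,stop_force=4),env.read_eef_pos(),env.read_force())
print(env.read_gripper_width(),env.read_grasp_force(),env.read_clock())
E
```

```text
False
w 0.5822355208095299 43.001357316970825 0.014667112068905443
0.5751372174552783 42.467933893203735
False [ 0.57217839 -0.25612379  0.0210551 ] [-0.00576703 -0.64298845 -1.44975447]
True [ 0.57233359 -0.25619333  0.01768648] [-0.4981654  -0.35764677  5.59729953]
0.5757950932471912 43.027263879776 22.225
```

View pics/pre.png

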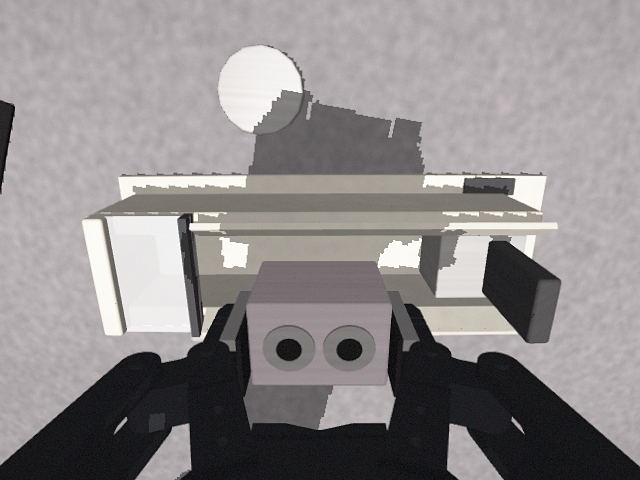

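```bash
python3 - <<'E'
from h import *
a=.1685; g=np.array([.5719,-.2560]); gy=np.array([-np.sin(a),np.cos(a)])
eoat.grip(.72); env.move_linear([*env.read_eef_pos()[:2],.16],v=.1)
x=np.array([np.cos(a),np.sin(a)])
env.movep([*(g-.05*x),.2],q(a)); wshot('pics/placed.png')
eoat.grip(0.0,20); b=a+np.pi/2
P=lambda y,z:[*(g+y*gy),z]
env.movep(P(-.13,.2),q(b)); env.move_linear(P(-.13,.070),v=.12); env.hold(.2)
print(env.read_force(),env.read_clock())
f=env.move_linear(P(-.09,.070),v=.03,stop_force=1.2)
print('contact',f,(np.array(env.read_eef_pos())[:2]-g)@gy,env.read_force(),env.read_clock())
E
```

```text
[-0.19189163  0.73064451 -0.03153643] 27.9
contact True -0.10795076857088379 [ 0.48277169 -1.47640421  1.36906461] 28.6917
```

View pics/placed.png

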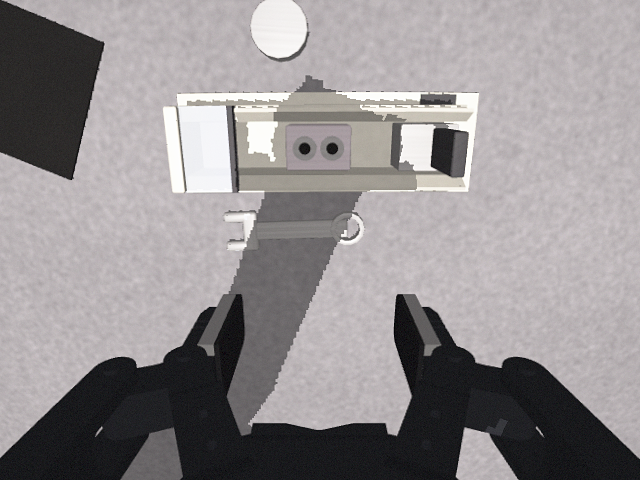

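The carrier sits flat and lengthwise in the channel (centre (318,147)), and the tip touched the tab at y = -108 mm, as expected. Now the push.

```bash
python3 - <<'E'
from h import *
a=.1685; g=np.array([.5719,-.2560]); gy=np.array([-np.sin(a),np.cos(a)])
P=lambda y,z:[*(g+y*gy),z]; Y=lambda:(np.array(env.read_eef_pos())[:2]-g)@gy
f=env.move_linear(P(-.005,.070),v=.06,stop_force=25); print(f,Y(),np.array(env.read_force())[:2]@gy)
f=env.move_linear(P(.014,.070),v=.02,stop_force=18); print(f,Y(),np.array(env.read_force())[:2]@gy); env.hold(.3)
print(Y(),np.array(env.read_force())[:2]@gy)
c=shot('scene','pics/home.png')
env.move_linear(P(-.13,.070),v=.06); env.hold(.3)
env.move_linear(P(-.13,.2),v=.15)
x=np.array([np.cos(a),np.sin(a)])
env.movep([*(g-.05*x),.22],q(a)); c=wshot('pics/end.png')
W=cloud(c); S=W.reshape(-1,3); S=S[(S[:,2]>.085)&(S[:,2]<.1)&(S[:,1]<-.2)&(S[:,0]>.56)]
print('tab y',(np.median(S,0)[:2]-g)@gy,env.read_clock())
A=cv2.imread('pics/home.png')[240:360,120:300]; B=cv2.imread('pics/end.png')[70:210,140:480]
A=cv2.resize(A,None,fx=2.3,fy=2.3); B=cv2.resize(B,None,fx=2.3,fy=2.3)
I=np.zeros((600,790,3),np.uint8); I[:276,:414]=A; I[276:276+B.shape[0],:B.shape[1]]=B; cv2.imwrite('pics/fin.png',I)
E
```

```text
False -0.006471827941974433 -7.409773493869023
False 0.004430646294809873 -20.219678337134688
0.004436599500349125 -20.897744802505343
tab y -0.09099476482779013 37.2917
```

View pics/fin.png

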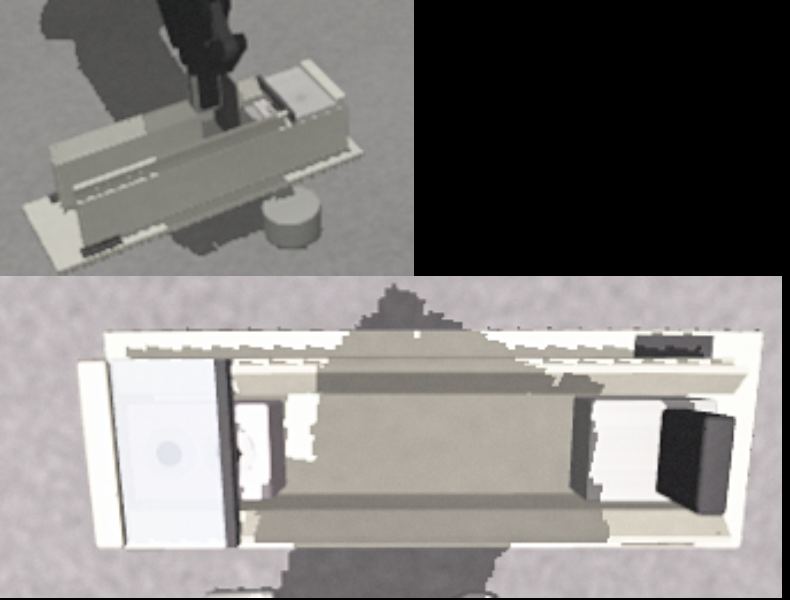

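```bash
python3 - <<'E'
from h import *
a=.1685; g=np.array([.5719,-.2560]); gy=np.array([-np.sin(a),np.cos(a)]); gx=np.array([np.cos(a),np.sin(a)])
c=wshot(); W=cloud(c)
Q=W[80:200,230:300].reshape(-1,3); d=Q[:,:2]-g; y=d@gy; x=d@gx
m=(abs(x)<.014)&(y>.02)&(y<.07)
for lo,hi in ((.043,.05),(.015,.043)):
    k=m&(Q[:,2]>lo)&(Q[:,2]<hi); print(lo,k.sum(),np.percentile(y[k],[1,5,50,95]).round(4))
print('edge by ray',(onz(c,(140+270/2.3,145.7),.046)[:,:2]-g)@gy)
i=c['pixels'][145,236:285].mean(1).round().astype(int); print(i)
# slide face
k=(abs((W[...,:2]-g)@gx)<.012)&(W[...,2]>.039)&(W[...,2]<.046)&((W[...,:2]-g)@gy<-.04); print('slide front',np.percentile(((W[...,:2]-g)@gy)[k],[95,99]))
E
```

```text
0.043 499 [0.0506 0.0514 0.0567 0.0616]
0.015 163 [0.0504 0.0505 0.0513 0.0515]
edge by ray [0.05030689]
[108 115 117 112  78  37  45  75 216 255 250 249 250 239 245 255 254 254
 254 255 241 145 102 102 102 104  97 112 247 255 253 253 253 253 253 253
 253 253 255 231 160 167 167 170 169 169 168 170 171]
slide front [-0.0627141  -0.06208676]
```

```bash
python3 -c "
from h import *
print(env.finish_job(),env.read_clock())"
```

```text
the job is handed in; nothing more can be done
the job is handed in; nothing more can be done
```

I lowered the 50 × 40 mm carrier into the gate and pushed the slide until it stopped (about 112 mm of its 113 mm travel); the carrier measured at y ≈ 76 mm under the window, the slide is back at rest, and I handed the job in at about 37 s.

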